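Stow and latch the bottle holder on the bar cart

ROBOT

A 6-joint arm with a two-finger parallel gripper is mounted at the origin on the work surface. World frame = base frame: x ahead of the robot, y to its left, z up, the work surface at z = 0. Lengths are in m, angles in rad, forces in N, time in s.
With the tool pointing down it reaches from about 0.4 to 0.825 m from the base axis. Payload 7 kg.
Tool frame: the origin (TCP) lies on the centre line of the jaws, within the pads' length; the fingertips stand 22 mm ahead of it and the grasp point (between the pads) lies 3 mm ahead of it; z points along the fingers, y is the line along which they close (so a half turn about z gives the same grasp; the last joint's range is limited). The gripper opens to 88 mm and grips with 3 to 60 N. Pads are 19 mm wide; open, the fingers measure 130 mm over their backs; the gripper's body (78 mm by 193 mm) begins 47 mm behind the grasp point.
Start: joints at [1.592, 0.359, 0.012, 0, -1.224, -0.288], TCP at [0.178, 0.651, 0.249] pointing down, gripper open.
Joint ranges: [-3.07, 3.07], [-1.43, 2.12], [-1.02, 1.25], [-3.03, 1.67], [-3.05, -0], [-3.03, 3.03]. Speed limits (rad/s): [2.39, 2.39, 3.01, 3.14, 3.14, 3.14].

INTERFACE

Orientations are given as [roll, pitch, yaw] about the fixed x, y, z axes, in that order (R = Rz(yaw) Ry(pitch) Rx(roll)).
In Python, from station import arm gives the robot as it stands.
- The arm moves only by the tool arm_command, never from a script. Its argument "series" is one flat list of numbers, 7 for each row, row after row: the turn, a rotation vector about the tool's x, y, z each as a share of 90 degrees, from -1 to 1, then the shift along the tool's x, y, z each as a share of 0.1 m, from -1 to 1, then the opening, from 0 (shut) to 1 (fully open). A call has 1 to 8 rows; each row is the pose to reach, as a shift and turn from the pose commanded when the call began, along the tool's axes at that moment; what a row does not reach only later rows make up. A row lasts 1/8 s, in which the tool goes at most 62.5 mm and 10.7 degrees, less where a joint would pass 70% of its speed; a pose out of reach is approached as far as the arm can. A call with a number of a shift or a turn outside -1 to 1 is refused whole. A call with a gripper value outside its range is refused whole. The fingers move at their own pace and stop on an object; "force" is the grip in N (left out, the last holds). Time passes only in rows, so rows that repeat a pose let the fingers close. It gives the time, the measured TCP pose, the force, the opening and the grip force at its end, in the units of the state.
- arm.get_state(): the state, without advancing time (a new reading comes with each control period).
- arm.grab_frame(name): name is "side" or "top" or "wrist"; returns the picture (384x512x3 uint8, blue, green, red); there is no depth.
- arm.camera_model(name): a dict with "fovy" (degrees; the focal length in pixels is half the picture's height over the tangent of half this angle, whatever the lens; pixels are square), "cx", "cy" (the principal point, pixels), "pose" (4x4, takes a point from camera to world coordinates). Camera axes: x right, y down, z forward; pixel columns grow to the right and rows downward; lengths in m; the calibration is good to about 2 mm. The wrist camera is an equidistant fisheye: a pixel r from the principal point sees the ray r / f radians off the axis. A picture is of the moment at which its call begins: read the wrist's pose just before it. camera_model takes no time and is no camera call; for the wrist camera it gives the pose at the moment of the call.
- arm.job_done(): hands the job in; it is judged then, once.
The state is a dict: "t": time; "q": joint angles; "qd": joint speeds; "joint_efforts": joint torques, N m; "eef_pos": TCP position; "ee_rot": TCP orientation; "force": force on the tool from outside, world axes, zero at the start; "moment": the same for the moment, N m; "width": finger opening in m; "gripper_force": force on a finger pad.
Only numpy, scipy, OpenCV 4.12 (cv2) and the standard library are available. Lean on these libraries where they do the work, as an engineer would, in place of code of your own. Each camera call takes 0.05 s, during which the arm holds its last target. There are 200 camera calls.

TASK

Push the swing-out bottle holder in towards its rail until it is fully home against its stop, then push the latch tab all the way across so that the bolt locks in front of it. Only push, steadily and with light force, without flinging or pinching the holder or the latch, and leave the bowls, glasses and bar tools where they stand.

Things in the scene. Friction and masses are not known exactly. Their poses are not given: they have to be found in the camera images.
- unit: steel holder unit, fixed on the tray; place and yaw vary. A 400 mm foot plate and a low rail (57 tall) run along its y axis, with a pivot post near the +y end and a latch at the -y end. Origin: middle of the foot plate's underside, z up; its -x side faces roughly to the robot
- holder (a joint): swing of the bottle holder about its vertical pivot, rad: 0 is fully home at its stop, parallel to the rail; it grows to 1.45 as the holder stands out to the unit's -x side. At value a the holder points along (-sin a, -cos a) in the unit's x, y. Stays where left; turning takes about 0.12 N m plus 0.08 N m per rad/s
- holder_pivot (a point): point on the pivot axis at the holder bar's mid height, z = 85 mm; at (-35, 130) mm in the unit's x, y. A hub 28 in diameter, top at z = 106, surrounds it. From here runs the empty steel holder: a flat upright bar 6 thick and 20 tall (z = 75 to 95), without handle, to 147 mm from the axis, then the ring, then a 6 thick tongue to 280 mm
- holder_bar (a point): point in the middle of the bar's thickness and height, 110 mm from the pivot axis, z = 85 mm; a good place to push, on the flat outer side (away from the rail). Its x axis is square to the bar in the direction of closing, its y axis runs along the bar towards the pivot
- holder_ring (a point): centre of the holder's bottle ring, 190 mm from the pivot axis, z = 85 mm; the ring is 90 across and 20 tall, with four thin rods and a small foot plate hanging below it down to z = 14 mm
- latch (a joint): travel of the latch bolt, m: 0 is fully drawn back, 0.040 fully across, where the bolt covers about 32 mm of the holder's tongue if that is home. Slides in the unit's +y direction, stays where left; moving it takes about 2 N
- latch_tab (a point): middle of the outer (-y) face of the latch's upright push tab, z = 110 mm: a steel plate 34 wide (unit x), 8 thick (unit y), z = 67 to 127. Push this face in the unit's +y direction. A fixed guide round the bolt stands 55 mm or more beyond this face when the latch is drawn back; the tab never meets it. 40 mm on the -y side of the tab are free. Axes as the unit's
- bolt_tip (a point): the free (+y) end of the latch bolt, z = 85 mm; the bolt is 8 x 18 in section and lies on the tab's +y side
- bowls: stack of three nesting glass bowls (one loose piece), 150 across, 83 tall; stands loose on the tray, not part of the work. Origin at the centre of its underside
- shaker_lid: chrome domed shaker lid, 84 across, 73 tall; stands loose on the tray, not part of the work. Origin at the centre of its underside
- jigger: steel hourglass jigger, 48 across, 85 tall; stands loose on the tray, not part of the work. Origin at the centre of its underside
- spoon_rest: flat bamboo spoon rest, 75 x 200 (its long side along its y), 15 tall; stands loose on the tray, not part of the work. Origin at the centre of its underside
- shaker_tin: open steel shaker tin, 90 across at the rim, 165 tall; stands loose on the tray, not part of the work. Origin at the centre of its underside
- tumbler0: glass tumbler, 80 across, 85 tall; stands loose on the tray, not part of the work. Origin at the centre of its underside
- tumbler1: glass tumbler, 80 across, 85 tall; stands loose on the tray, not part of the work. Origin at the centre of its underside
Not all that is in view belongs to the job. Leave any orange look-alike of the jigger alone.

How it is judged:
By the outcome, as a careful person would: the job done as asked, in the order asked, and still so for the second after the job is handed in, with the robot touching nothing.
It also fails if it takes over 48 s, if anything falls off the work surface, if the arm or the gripper's body presses on something with over 40 N, if the wrist force passes 120 N, or if a joint passes its speed limit or range.

## Working session

There is one attempt and no reset: what is moved stays moved. The work goes in short steps, Python scripts to look and compute and a tool call to move; the robot and the scene stay as the last step left them, time stands still between calls to the robot, and variables do not carry over. Pictures are saved under pics/ and viewed, at most 10 in all, crops included, and the job is handed in when it is done.

Besides the shell and the picture viewer there is one more tool, called as a command line: name --argument value ..., lists and objects as JSON in quotes. arm_command: Moves the arm, as the interface text tells. Its arguments: {"type":"object","properties":{"series":{"type":"array"},"force":{"type":"number"}},"required":["series"]}

```bash
mkdir -p pics
python3 - <<'E'
from station import arm
import cv2,numpy as np
for n in("top","side"):
    im=arm.grab_frame(n);cv2.imwrite(f"pics/{n}0.png",cv2.resize(im,(800,600),interpolation=cv2.INTER_CUBIC))
    m=arm.camera_model(n);print(n,m["fovy"],m["cx"],m["cy"],np.round(m["pose"],4).tolist())
s=arm.get_state();print(s)
E
```

```text
top 56.48707955648238 255.52881336649656 193.20053966813938 [[-0.0222, -0.9936, 0.1111, 0.3932], [-0.9996, 0.0238, 0.0134, -0.0834], [-0.0159, -0.1107, -0.9937, 1.3215], [0.0, 0.0, 0.0, 1.0]]
side 44.034979786105126 250.00397018414438 193.98443631115924 [[0.9777, -0.0998, 0.1849, 0.2991], [-0.2087, -0.5627, 0.7999, -1.1617], [0.0242, -0.8206, -0.5709, 0.8521], [0.0, 0.0, 0.0, 1.0]]
{'t': 0.1, 'q': array([ 1.59207765e+00,  3.59346216e-01,  1.11634620e-02, -3.05036888e-04,
       -1.22407548e+00, -2.88096779e-01]), 'qd': array([-0.00126991, -0.00042328,  0.00111421,  0.00098027,  0.00044782,
        0.00026664]), 'joint_efforts': array([-2.10880103e-04, -5.84163308e+01,  2.93751973e+01,  7.01558277e+00,
        1.02112195e-02, -4.75372633e-05]), 'eef_pos': array([0.1778907 , 0.65073374, 0.2477026 ]), 'ee_rot': array([ 3.14010951e+00, -1.40458516e-04, -2.66919215e-01]), 'force': array([ 0.10200036, -0.31562726,  0.49121617]), 'moment': array([ 0.01278752,  0.03952858, -0.02096633]), 'gripper_force': 0.0, 'width': 0.0875713777137802}
```

View pics/top0.png

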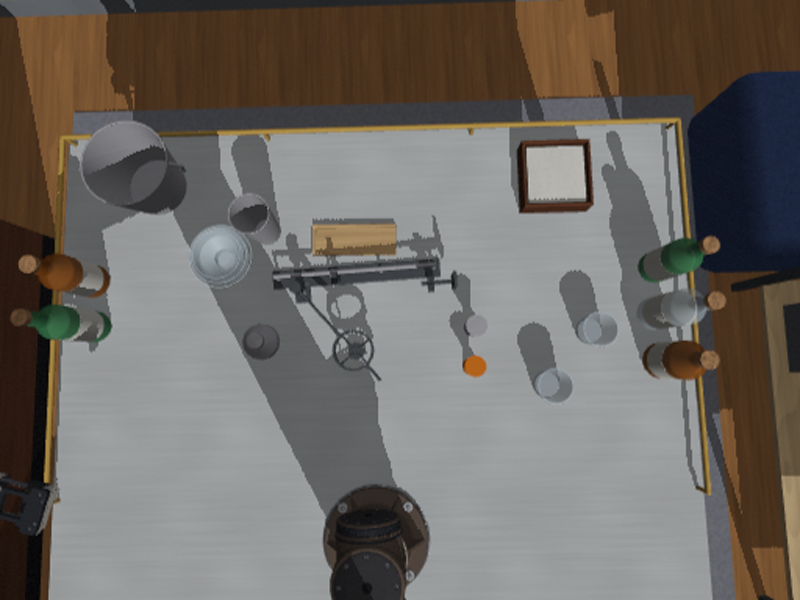

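View pics/side0.png

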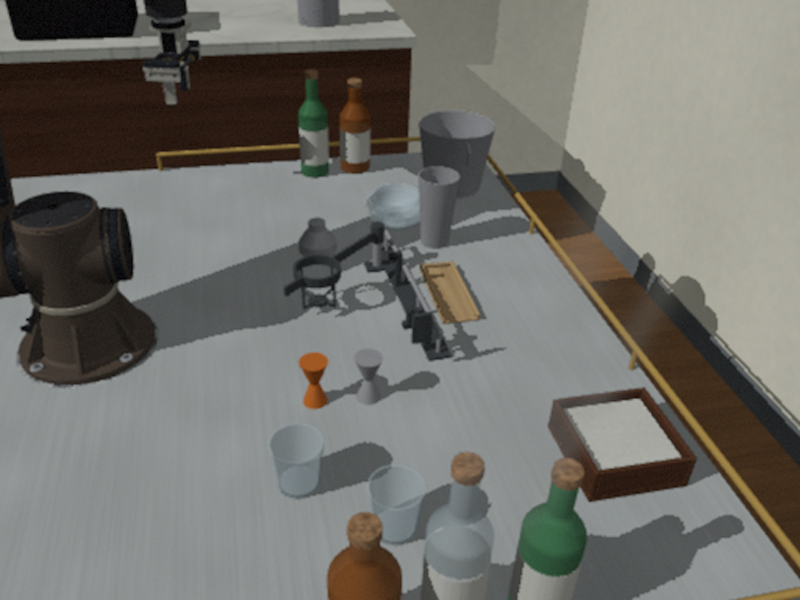

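The top view shows the unit from about (275,275) to (455,280), with the holder swung out to its tongue end at (380,380). The jiggers are at (476,325) and (475,366), near the latch. I'll enlarge a crop.

Run:
```python
import cv2
from station import arm
im=arm.grab_frame("top");cv2.imwrite("pics/topr.png",im)
c=im[145:255,165:310];cv2.imwrite("pics/topc.png",cv2.resize(c,None,fx=5.4,fy=5.4,interpolation=cv2.INTER_CUBIC))
im=arm.grab_frame("side")
c=im[130:240,170:310];cv2.imwrite("pics/sidec.png",cv2.resize(c,None,fx=5.4,fy=5.4,interpolation=cv2.INTER_CUBIC))
```

```text
(no output)
```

View pics/topc.png

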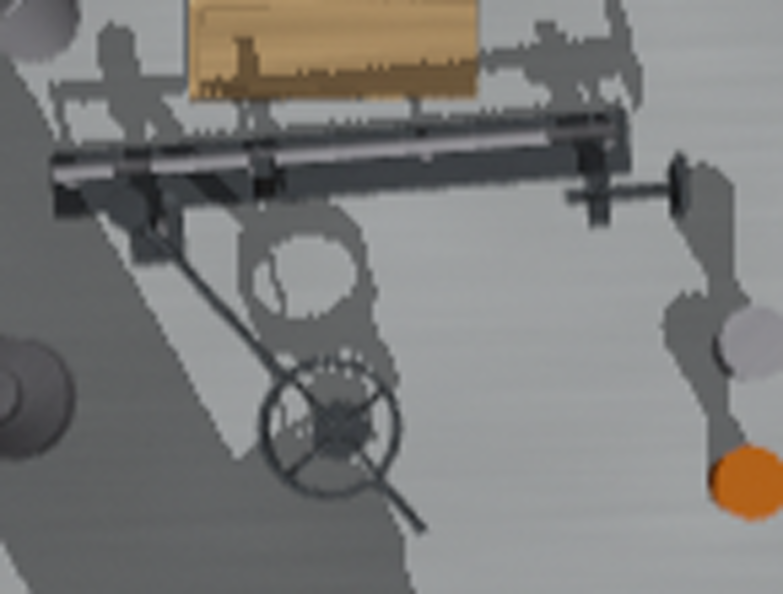

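View pics/sidec.png

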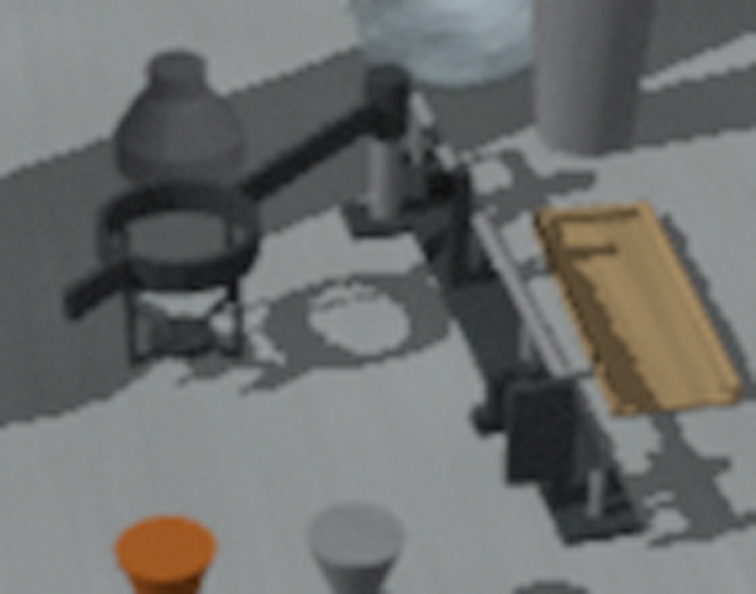

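```bash
cat > h.py <<'E'
import numpy as np
from station import arm
def pw(n,u,v,z):
    m=arm.camera_model(n);f=192/np.tan(np.radians(m["fovy"])/2);P=m["pose"]
    d=P[:3,:3]@np.array([(u-m["cx"])/f,(v-m["cy"])/f,1]);o=P[:3,3]
    return o+d*(z-o[2])/d[2]
def crop(n,u,v,z):
    o={"top":(165,145),"side":(170,130)}[n]
    return pw(n,o[0]+(u+.5)/5.4-.5,o[1]+(v+.5)/5.4-.5,z)
E
python3 - <<'E'
from h import *
for l,n,u,v,z in [("ring t","top",331,427,.095),("tip t","top",424,529,.095),("hub t","top",145,215,.106),("barstart","top",180,245,.095),("hub s","side",388,75,.106),("ring s","side",180,217,.095),("tip s","side",75,298,.085),
 ("rail L","top",55,172,.057),("rail R","top",610,125,.057),("tab t","top",680,185,.127),("footNW","top",62,215,.004),("footR","top",628,172,.004),("tabtopL s","side",508,385,.127),("tabtopR s","side",577,380,.127),("tabbotL","side",508,478,.067),("jig","top",757,342,.085),("orange","top",752,483,.085),("boltL","top",568,196,.094),("guide","top",598,225,.1)]:
    print(l,np.round(crop(n,u,v,z)*1000))
E
```

```text
ring t [428.  37.  95.]
tip t [362. -21.  95.]
hub t [565. 153. 106.]
barstart [546. 132.  95.]
hub s [573. 169. 106.]
ring s [432.  48.  95.]
tip s [368.  -8.  85.]
rail L [602. 222.  57.]
rail R [ 624. -147.   57.]
tab t [ 573. -186.  127.]
footNW [581. 230.   4.]
footR [ 601. -161.    4.]
tabtopL s [ 563. -183.  127.]
tabtopR s [ 597. -185.  127.]
tabbotL [ 566. -180.   67.]
jig [ 476. -236.   85.]
orange [ 387. -229.   85.]
boltL [ 572. -117.   94.]
guide [ 552. -136.  100.]
```

arm_command --series '[0, 0, 0, 0.42, 0.44, 0, 0, 0, 0, 0, 0.83, 0.87, 0, 0, 0, 0, 0, 0.83, 0.87, 0, 0]'

```text
t: 0.57
eef_pos: [0.2365, 0.5422, 0.2492]
ee_rot: [-3.142, 0.0, -0.269]
force: [0.0, 0.3, 0.8]
width: 0.0631
gripper_force: 0.0
```

arm_command --series '[0, 0, 0, 0.42, 0.44, 0, 0, 0, 0, 0, 0.83, 0.87, 0, 0, 0, 0, 0, 0.83, 0.87, 0, 0]'

```text
t: 0.95
eef_pos: [0.2932, 0.437, 0.249]
ee_rot: [-3.141, 0.0, -0.269]
force: [-0.2, 0.1, -0.1]
width: 0.0334
gripper_force: 0.0
```

arm_command --series '[0, 0, 0, 0.42, 0.44, 0, 0, 0, 0, 0, 0.83, 0.87, 0, 0, 0, 0, 0, 0.83, 0.87, 0, 0]'

```text
t: 1.32
eef_pos: [0.3503, 0.3317, 0.2488]
ee_rot: [-3.141, -0.0, -0.27]
force: [-0.9, 0.7, 0.3]
width: 0.0037
gripper_force: 0.0
```

arm_command --series '[0, 0, 0, 0.42, 0.44, 0, 0, 0, 0, 0, 0.83, 0.87, 0, 0, 0, 0, 0, 0.83, 0.87, 0, 0]'

```text
t: 1.7
eef_pos: [0.4076, 0.2263, 0.2486]
ee_rot: [3.141, -0.0, -0.27]
force: [0.9, -0.3, 0.3]
width: 0.0003
gripper_force: 0.0
```

arm_command --series '[0, 0, 0.1, 0.42, 0.44, 0, 0, 0, 0, 0.2, 0.83, 0.87, 0, 0, 0, 0, 0.3, 0.83, 0.87, 0, 0, 0, 0, 0.37, 0.83, 0.87, 0, 0, 0, 0, 0.37, 0.83, 0.87, 0, 0]'

```text
t: 2.33
eef_pos: [0.4639, 0.1234, 0.2484]
ee_rot: [3.142, 0.0, -0.846]
force: [-0.4, 0.2, -0.1]
width: 0.0006
gripper_force: 0.0
```

Run:
```python
from h import *
import cv2
m=arm.camera_model("wrist");im=arm.grab_frame("wrist")
np.save("w.npy",m["pose"]);print(m["fovy"],m["cx"],m["cy"],np.round(m["pose"],3).tolist())
cv2.imwrite("pics/w1.png",cv2.resize(im,(800,600),interpolation=cv2.INTER_CUBIC))
```

```text
65.70646984690485 256.91354769508837 190.49959696182987 [[-0.748, -0.641, -0.17, 0.511], [-0.664, 0.723, 0.193, 0.073], [-0.001, 0.257, -0.966, 0.385], [0.0, 0.0, 0.0, 1.0]]
```

View pics/w1.png

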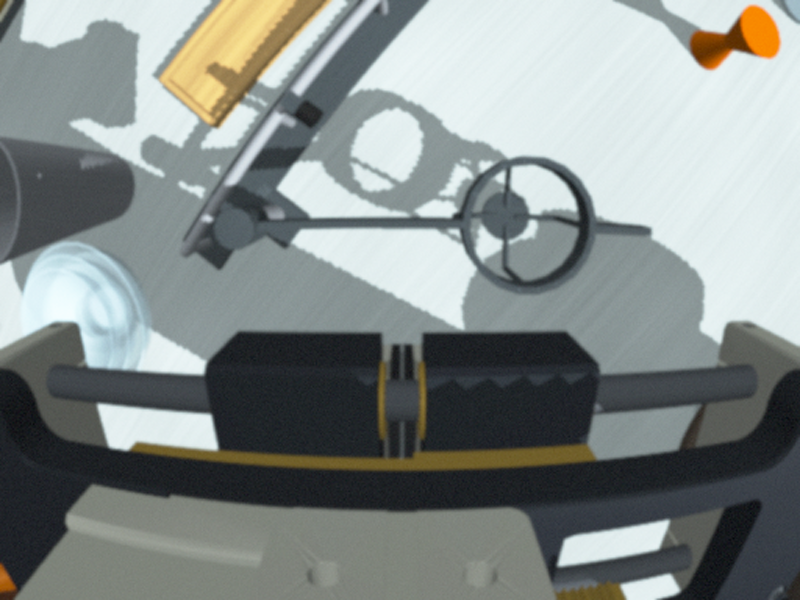

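The wrist view shows the hub at about (237,227), the bar at v≈223, the ring centre at (528,224) and the tongue tip at (650,231). The fingers are well clear of the bar.

Run:
```python
from h import *
P=np.load("w.npy");f=192/np.tan(np.radians(65.70646984690485)/2)
def ww(u,v,z):
    x=(u+.5)*.64-.5-256.914;y=(v+.5)*.64-.5-190.5;r=np.hypot(x,y);t=r/f
    d=P[:3,:3]@np.array([x/r*np.sin(t),y/r*np.sin(t),np.cos(t)]);o=P[:3,3];return o+d*(z-o[2])/d[2]
for l,u,v,z in[("hub",237,227,.106),("bar a",300,222,.095),("bar b",430,222,.095),("ring",528,224,.095),("tip",650,231,.095)]:print(l,np.round(ww(u,v,z)*1000,1))
```

```text
hub [569.5 162.9 106. ]
bar a [541.  136.4  95. ]
bar b [479.   82.4  95. ]
ring [431.6  40.5  95. ]
tip [362.9 -19.   95. ]
```

arm_command --series '[0, 0, 0, 0, 0, 0.4, 0, 0, 0, 0, 0, 0, 0.8, 0, 0, 0, 0, 0, 0, 0.8, 0]'

```text
t: 2.75
eef_pos: [0.462, 0.1218, 0.1664]
ee_rot: [3.136, 0.001, -0.845]
force: [0.3, 0.1, 1.2]
width: 0.0005
gripper_force: 0.0
```

arm_command --series '[0, 0, 0, 0, 0, 0.4, 0, 0, 0, 0, 0, 0, 0.74, 0, 0, 0, 0, 0, 0, 0.74, 0, 0, 0, 0, 0.1, 0, 0.74, 0, 0, 0, 0, 0.2, 0, 0.74, 0, 0, 0, 0, 0.2, 0, 0.74, 0]'

```text
t: 3.5
eef_pos: [0.4779, 0.1068, 0.0957]
ee_rot: [-3.14, -0.0, -0.849]
force: [-0.5, -0.2, -0.7]
width: 0.0007
gripper_force: 0.0
```

```bash
cat >> h.py <<'E'
from scipy.spatial.transform import Rotation as R
piv=np.array([.570,.163]);Y=.054
def row(a,h,r=.11,st=None):
    "row for pushing contact at holder angle a, TCP h outside bar mid plane"
    st=st or arm.get_state();w=Y-a
    c=np.array([np.cos(w),np.sin(w)]);d=np.array([c[1],-c[0]])
    p=piv+r*d-h*c
    y0=st["ee_rot"][2];D=p-st["eef_pos"][:2]
    return np.round([-(w-y0)/(np.pi/2),(D@[np.cos(y0),np.sin(y0)])/.1,(D@[np.sin(y0),-np.cos(y0)])/.1],3)
E
python3 - <<'E'
from h import *
s=arm.get_state();print(s["t"],s["eef_pos"],s["ee_rot"],s["force"])
for a in(.9,.87,.84,.81,.78,.75,.72,.69,.66):print(a,row(a,.0125))
E
```

```text
3.5 [0.47793417 0.1067809  0.09565251] [-3.13965685e+00 -3.80293048e-04 -8.48999999e-01] [-0.50704427 -0.20833899 -0.65605779]
0.9 [-0.002  0.065  0.038]
0.87 [-0.021  0.098  0.041]
0.84 [-0.04   0.131  0.043]
0.81 [-0.059  0.164  0.044]
0.78 [-0.078  0.197  0.045]
0.75 [-0.097  0.23   0.044]
0.72 [-0.117  0.264  0.042]
0.69 [-0.136  0.297  0.039]
0.66 [-0.155  0.33   0.035]
```

arm_command --series '[0, 0, 0, 0.04, 0.04, 0, 0, -0.01, 0, 0, 0.08, 0.04, 0, 0, -0.04, 0, 0, 0.11, 0.04, 0, 0]'

```text
t: 3.88
eef_pos: [0.4808, 0.0957, 0.0949]
ee_rot: [3.077, 0.0, -0.848]
force: [-1.0, 0.5, 0.5]
width: 0.0006
gripper_force: 0.7
```

I put the small turn in the wrong column, leaving a 3.6° roll; I'll undo it in the next rows.

Run:
```python
from h import *
s=arm.get_state();print(s["force"])
for a in(.9,.87,.84,.81,.78,.75,.72,.69,.66):print(a,row(a,.0125))
```

```text
[-1.01578276  0.51886965  0.50904344]
0.9 [-0.001 -0.038 -0.014]
0.87 [-0.021 -0.005 -0.011]
0.84 [-0.04   0.029 -0.008]
0.81 [-0.059  0.062 -0.007]
0.78 [-0.078  0.095 -0.007]
0.75 [-0.097  0.128 -0.008]
0.72 [-0.116  0.161 -0.01 ]
0.69 [-0.135  0.194 -0.012]
0.66 [-0.154  0.227 -0.016]
```

arm_command --series '[0.02, 0, -0.02, 0.01, -0.01, 0, 0, 0.04, 0, -0.04, 0.03, -0.01, 0, 0, 0.04, 0, -0.06, 0.06, -0.01, 0, 0, 0.04, 0, -0.08, 0.095, -0.01, 0, 0, 0.04, 0, -0.1, 0.13, -0.01, 0, 0, 0.04, 0, -0.12, 0.16, -0.01, 0, 0, 0.04, 0, -0.135, 0.195, -0.01, 0, 0, 0.04, 0, -0.155, 0.23, -0.015, 0, 0]'

```text
t: 4.88
eef_pos: [0.4975, 0.0798, 0.0944]
ee_rot: [-3.141, 0.008, -0.603]
force: [-2.0, 1.7, -0.4]
width: 0.0003
gripper_force: 0.7
```

Run:
```python
from h import *
s=arm.get_state();print(s["eef_pos"],s["ee_rot"],s["force"],s["moment"])
for i in range(10):print(round(.69-.03*i,2),row(.69-.03*i,.0125))
```

```text
[0.49752058 0.07980352 0.09438379] [-3.14090344  0.00785202 -0.60345084] [-1.99559062  1.67702387 -0.35294331] [0.35428511 0.33522449 0.03076728]
0.69 [ 0.021 -0.036 -0.001]
0.66 [ 0.002 -0.003  0.003]
0.63 [-0.017  0.03   0.007]
0.6 [-0.037  0.063  0.009]
0.57 [-0.056  0.096  0.01 ]
0.54 [-0.075  0.129  0.011]
0.51 [-0.094  0.163  0.01 ]
0.48 [-0.113  0.196  0.008]
0.45 [-0.132  0.229  0.006]
0.42 [-0.151  0.262  0.002]
```

arm_command --series '[0, 0, -0.02, 0.03, 0.005, 0, 0, 0, 0, -0.035, 0.065, 0.01, 0, 0, 0, 0, -0.055, 0.095, 0.01, 0, 0, 0, 0, -0.075, 0.13, 0.01, 0, 0, 0, 0, -0.095, 0.165, 0.01, 0, 0, 0, 0, -0.115, 0.195, 0.01, 0, 0, 0, 0, -0.13, 0.23, 0.005, 0, 0, 0, 0, -0.15, 0.26, 0, 0, 0]'

```text
t: 5.88
eef_pos: [0.5188, 0.0648, 0.0942]
ee_rot: [-3.139, 0.007, -0.367]
force: [-1.3, -0.2, 0.1]
width: 0.0001
gripper_force: 0.7
```

Run:
```python
from h import *
s=arm.get_state();print(s["eef_pos"],s["ee_rot"],s["force"],s["moment"])
for i in range(10):print(round(.42-.03*i,2),row(.42-.03*i,.0125))
```

```text
[0.5187931  0.06481824 0.09421852] [-3.139145    0.00738893 -0.36727741] [-1.28232685 -0.18444279  0.08528629] [ 0.04213789  0.51345059 -0.01434404]
0.42 [-0.001  0.002 -0.   ]
0.39 [-0.02   0.035  0.003]
0.36 [-0.039  0.068  0.005]
0.33 [-0.058  0.101  0.007]
0.3 [-0.077  0.134  0.007]
0.27 [-0.096  0.168  0.006]
0.24 [-0.115  0.201  0.004]
0.21 [-0.135  0.234  0.002]
0.18 [-0.154  0.267 -0.002]
0.15 [-0.173  0.3   -0.007]
```

arm_command --series '[0, 0, -0.02, 0.035, 0.003, 0, 0, 0, 0, -0.04, 0.07, 0.005, 0, 0, 0, 0, -0.06, 0.1, 0.007, 0, 0, 0, 0, -0.08, 0.135, 0.007, 0, 0, 0, 0, -0.095, 0.17, 0.006, 0, 0, 0, 0, -0.115, 0.2, 0.004, 0, 0, 0, 0, -0.135, 0.235, 0.002, 0, 0, 0, 0, -0.155, 0.265, -0.002, 0, 0]'

```text
t: 6.88
eef_pos: [0.5438, 0.0557, 0.0941]
ee_rot: [-3.137, 0.006, -0.123]
force: [-2.4, -1.5, 0.9]
width: 0.0003
gripper_force: 0.7
```

Run:
```python
from h import *
s=arm.get_state();print(s["eef_pos"],s["ee_rot"],s["force"],s["moment"])
for i in range(11):print(round(.16-.02*i,2),row(.16-.02*i,.0125))
```

```text
[0.54382042 0.05567573 0.09406773] [-3.13706876  0.00615788 -0.12345688] [-2.42122575 -1.47307645  0.90308125] [-0.37183763  0.53418329  0.03435621]
0.16 [-0.011  0.022  0.005]
0.14 [-0.024  0.044  0.007]
0.12 [-0.037  0.066  0.008]
0.1 [-0.049  0.088  0.009]
0.08 [-0.062  0.11   0.01 ]
0.06 [-0.075  0.132  0.01 ]
0.04 [-0.088  0.155  0.009]
0.02 [-0.1    0.177  0.009]
0.0 [-0.113  0.199  0.007]
-0.02 [-0.126  0.221  0.006]
-0.04 [-0.138  0.243  0.004]
```

Now slower, in small calls towards the stop.

arm_command --series '[0, 0, -0.01, 0.02, 0.004, 0, 0, 0, 0, -0.025, 0.045, 0.007, 0, 0, 0, 0, -0.035, 0.065, 0.008, 0, 0, 0, 0, -0.05, 0.09, 0.01, 0, 0, 0, 0, -0.06, 0.11, 0.01, 0, 0, 0, 0, -0.075, 0.125, 0.01, 0, 0, 0, 0, -0.088, 0.14, 0.01, 0, 0]'

```text
t: 7.75
eef_pos: [0.5575, 0.0529, 0.094]
ee_rot: [-3.136, 0.005, 0.014]
force: [-1.2, -0.8, 0.4]
width: 0.0002
gripper_force: 0.5
```

arm_command --series '[0, 0, -0.01, 0.01, 0, 0, 0, 0, 0, -0.02, 0.02, 0, 0, 0]'

```text
t: 8.0
eef_pos: [0.5594, 0.0529, 0.094]
ee_rot: [-3.136, 0.005, 0.045]
force: [-0.7, -1.0, -0.2]
width: 0.0004
gripper_force: 0.5
```

Run:
```python
from h import *
import cv2
s=arm.get_state();print(s["eef_pos"],s["ee_rot"],s["force"],s["moment"])
for a in(.04,0,-.04):print(a,row(a,.0125))
m=arm.camera_model("wrist");np.save("w.npy",m["pose"])
cv2.imwrite("pics/w2.png",cv2.resize(arm.grab_frame("wrist"),(800,600),interpolation=cv2.INTER_CUBIC))
```

```text
[0.55937791 0.05285272 0.09397309] [-3.13622959  0.00540802  0.0449269 ] [-0.73763368 -1.03064793 -0.18941408] [-0.34156153  0.33599144 -0.02687832]
0.04 [ 0.02  -0.003  0.   ]
0 [-0.006  0.041  0.005]
-0.04 [-0.031  0.085  0.009]
```

View pics/w2.png

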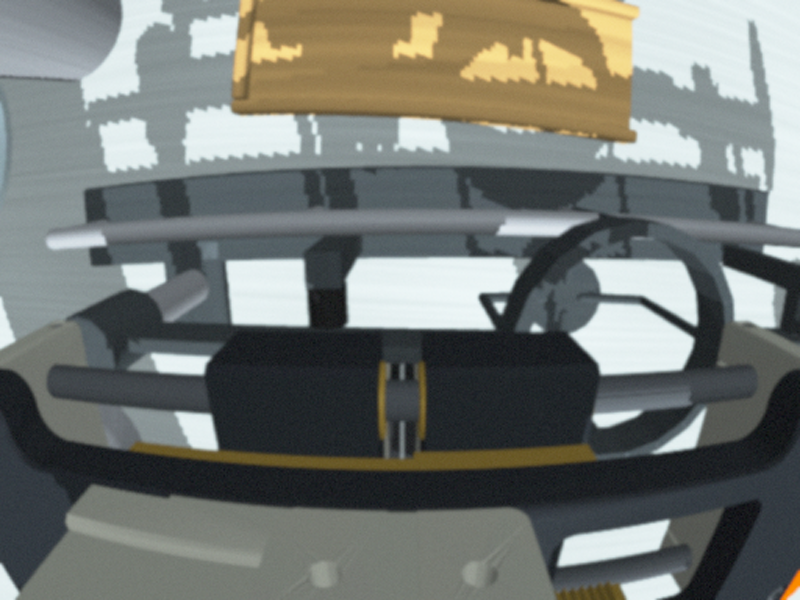

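The bar is close to the black stop block at (327,300) but not firmly on it, since the force is still only friction. I'll creep on with 1–1.5 mm per row.

arm_command --series '[0, 0, -0.005, 0.015, 0, 0, 0, 0, 0, -0.005, 0.03, 0, 0, 0, 0, 0, -0.005, 0.03, 0, 0, 0]'

```text
t: 8.43
eef_pos: [0.5621, 0.0531, 0.0939]
ee_rot: [-3.136, 0.006, 0.052]
force: [-2.7, -1.0, 1.4]
width: 0.0004
gripper_force: 1.5
```

arm_command --series '[0, 0, 0, 0.01, 0, 0, 0, 0, 0, 0, 0.02, 0, 0, 0, 0, 0, 0, 0.02, 0, 0, 0]'

```text
t: 8.8
eef_pos: [0.5622, 0.053, 0.0939]
ee_rot: [-3.136, 0.009, 0.052]
force: [-11.8, 2.0, 8.3]
width: 0.0006
gripper_force: 5.5
```

The force rises without motion, so the holder is on its stop. Backing off and up.

arm_command --series '[0, 0, 0, -0.05, 0, 0, 0, 0, 0, 0, -0.2, 0, 0, 0, 0, 0, 0, -0.45, 0, 0, 0, 0, 0, 0, -0.45, 0, -0.4, 0, 0, 0, 0, -0.45, 0, -0.8, 0, 0, 0, 0, -0.45, 0, -0.9, 0, 0, 0, 0, -0.45, 0, -0.9, 0]'

```text
t: 9.68
eef_pos: [0.5198, 0.0507, 0.1847]
ee_rot: [-3.135, 0.003, 0.052]
force: [-0.7, -0.3, -0.9]
width: 0.0002
gripper_force: 0.0
```

arm_command --series '[0, 0, 0, 0, 0.4, 0, 0, 0, 0, 0, 0, 0.95, 0, 0, 0, 0, 0, 0, 0.95, 0, 0]'

```text
t: 10.05
eef_pos: [0.5235, -0.0472, 0.1817]
ee_rot: [-3.137, 0.008, 0.048]
force: [-0.2, 0.4, 0.2]
width: 0.0003
gripper_force: 0.0
```

arm_command --series '[0, 0, 0, 0, 0.4, 0, 0, 0, 0, 0, 0, 0.95, 0, 0, 0, 0, 0, 0, 0.95, 0, 0]'

```text
t: 10.42
eef_pos: [0.5289, -0.1415, 0.1813]
ee_rot: [-3.136, 0.008, 0.048]
force: [-0.9, -0.5, -0.4]
width: 0.0002
gripper_force: 0.0
```

arm_command --series '[0, 0, 0, 0, 0.4, 0, 0, 0, 0, 0, 0, 0.95, 0, 0, 0, 0, 0, 0, 0.95, 0, 0, 0, 0, 0, 0, 0.95, 0, 0]'

```text
t: 10.92
eef_pos: [0.5343, -0.2334, 0.1815]
ee_rot: [-3.135, 0.007, 0.051]
force: [0.1, 0.2, -0.5]
width: 0.0004
gripper_force: 0.0
```

Run:
```python
from h import *
import cv2
s=arm.get_state();print(s["t"],s["eef_pos"],s["ee_rot"],s["force"])
m=arm.camera_model("wrist");np.save("w.npy",m["pose"])
cv2.imwrite("pics/w3.png",cv2.resize(arm.grab_frame("wrist"),(800,600),interpolation=cv2.INTER_CUBIC))
c=arm.grab_frame("top")[145:255,165:310];cv2.imwrite("pics/topd.png",cv2.resize(c,None,fx=5.4,fy=5.4,interpolation=cv2.INTER_CUBIC))
```

```text
10.925 [ 0.53426899 -0.23340358  0.1814651 ] [-3.13537224  0.00684016  0.0514084 ] [ 0.08612238  0.22364034 -0.48108774]
```

View pics/w3.png

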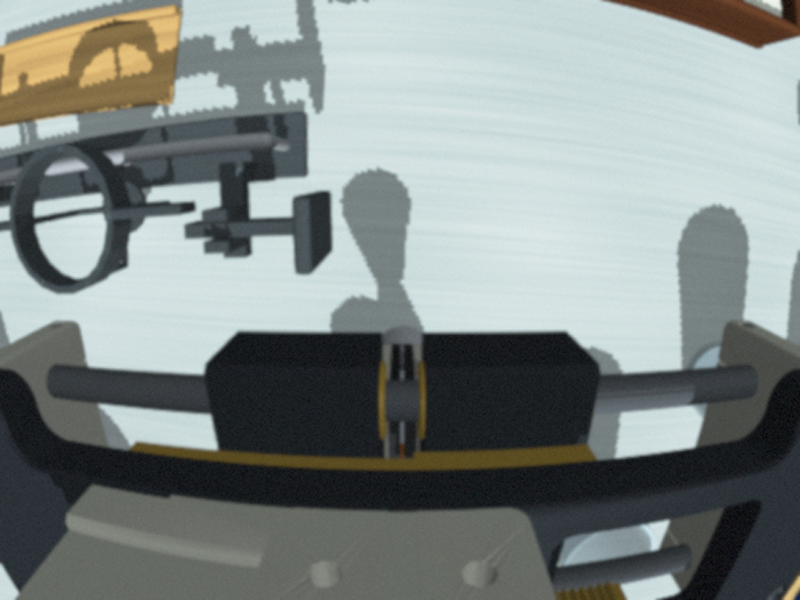

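View pics/topd.png

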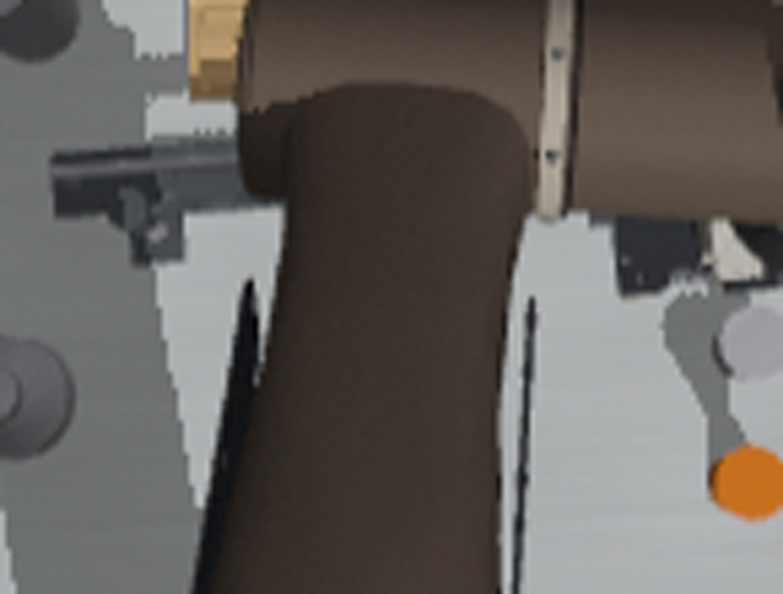

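The wrist view shows the holder parallel to the rail with its tongue tip at (193,207). The tab's top strip is at about u 294–312, v 197–273, with its outer face to the right, and the jigger is hidden behind the gripper.

```bash
cat >> h.py <<'E'
def ww(u,v,z):
    P=np.load("w.npy");f=192/np.tan(np.radians(65.70646984690485)/2)
    x=(u+.5)*.64-.5-256.914;y=(v+.5)*.64-.5-190.5;r=np.hypot(x,y);t=r/f
    d=P[:3,:3]@np.array([x/r*np.sin(t),y/r*np.sin(t),np.cos(t)]);o=P[:3,3];return np.round(1000*(o+d*(z-o[2])/d[2]),1)
E
python3 - <<'E'
from h import *
for l,u,v,z in[("tip",193,207,.095),("bolt",187,230,.094),("tab out far",311,197,.127),("tab out near",311,273,.127),("tab in near",294,273,.127),("face bot far",330,193,.067)]:print(l,ww(u,v,z))
E
```

```text
tip [ 586.8 -121.7   95. ]
bolt [ 574.7 -117.4   94. ]
tab out far [ 594.3 -191.2  127. ]
tab out near [ 562.  -191.8  127. ]
tab in near [ 561.6 -184.3  127. ]
face bot far [ 593.3 -189.6   67. ]
```

arm_command --series '[0, 0, 0, 0.22, 0.05, 0, 0, 0, 0, 0, 0.44, 0.09, 0, 0, 0, 0, 0, 0.44, 0.09, 0.3, 0, 0, 0, 0, 0.44, 0.09, 0.6, 0, 0, 0, 0, 0.44, 0.09, 0.67, 0, 0, 0, 0, 0.44, 0.09, 0.67, 0]'

```text
t: 11.78
eef_pos: [0.579, -0.2398, 0.1156]
ee_rot: [-3.136, 0.005, 0.053]
force: [0.6, -0.3, 0.1]
width: 0.0005
gripper_force: 0.0
```

arm_command --series '[0, 0, 0, 0, -0.05, 0, 0, 0, 0, 0, 0, -0.11, 0, 0, 0, 0, 0, 0, -0.17, 0, 0, 0, 0, 0, 0, -0.21, 0, 0]'

```text
t: 12.28
eef_pos: [0.5778, -0.219, 0.1158]
ee_rot: [-3.136, 0.005, 0.052]
force: [0.0, 0.4, 0.4]
width: 0.0002
gripper_force: 0.0
```

arm_command --series '[0, 0, 0, 0, -0.03, 0, 0, 0, 0, 0, 0, -0.06, 0, 0, 0, 0, 0, 0, -0.09, 0, 0, 0, 0, 0, 0, -0.12, 0, 0, 0, 0, 0, 0, -0.15, 0, 0, 0, 0, 0, 0, -0.18, 0, 0]'

```text
t: 13.02
eef_pos: [0.5767, -0.2015, 0.1155]
ee_rot: [-3.136, 0.005, 0.052]
force: [0.4, -1.2, -0.2]
width: 0.0007
gripper_force: 0.9
```

arm_command --series '[0, 0, 0, 0, -0.03, 0, 0, 0, 0, 0, 0, -0.06, 0, 0, 0, 0, 0, 0, -0.09, 0, 0, 0, 0, 0, 0, -0.12, 0, 0, 0, 0, 0, 0, -0.15, 0, 0, 0, 0, 0, 0, -0.18, 0, 0]'

```text
t: 13.78
eef_pos: [0.5757, -0.1833, 0.1156]
ee_rot: [-3.136, 0.005, 0.052]
force: [0.6, -1.4, -1.6]
width: 0.0005
gripper_force: 0.9
```

arm_command --series '[0, 0, 0, 0, -0.02, 0, 0, 0, 0, 0, 0, -0.04, 0, 0, 0, 0, 0, 0, -0.06, 0, 0, 0, 0, 0, 0, -0.08, 0, 0]'

```text
t: 14.28
eef_pos: [0.5754, -0.1779, 0.1158]
ee_rot: [-3.139, 0.006, 0.052]
force: [1.9, -23.4, -6.9]
width: 0.0008
gripper_force: 10.7
```

arm_command --series '[0, 0, 0, 0, -0.015, 0, 0, 0, 0, 0, 0, -0.03, 0, 0, 0, 0, 0, 0, -0.03, 0, 0]'

```text
t: 14.65
eef_pos: [0.5754, -0.1776, 0.1158]
ee_rot: [3.141, 0.006, 0.051]
force: [4.6, -31.1, -8.8]
width: 0.0003
gripper_force: 14.6
```

arm_command --series '[0, 0, 0, 0, 0.05, 0, 0, 0, 0, 0, 0, 0.2, 0, 0, 0, 0, 0, 0, 0.5, 0, 0, 0, 0, 0, 0, 0.7, 0, 0, 0, 0, 0, 0, 0.7, -0.4, 0, 0, 0, 0, -0.1, 0.7, -0.66, 0, 0, 0, 0, -0.44, 0.7, -0.66, 0, 0, 0, 0, -0.44, 0.7, -0.66, 0]'

```text
t: 15.65
eef_pos: [0.5337, -0.2453, 0.1823]
ee_rot: [-3.135, 0.005, 0.051]
force: [-0.4, -0.6, 0.2]
width: 0.0005
gripper_force: 0.0
```

Run:
```python
from h import *
import cv2
s=arm.get_state();print(s["t"],s["eef_pos"],s["ee_rot"],s["force"])
m=arm.camera_model("wrist");np.save("w.npy",m["pose"])
cv2.imwrite("pics/w4.png",cv2.resize(arm.grab_frame("wrist"),(800,600),interpolation=cv2.INTER_CUBIC))
```

```text
15.65 [ 0.5337055  -0.24526477  0.18227417] [-3.13540501  0.00455116  0.05107614] [-0.39597546 -0.60348831  0.22229437]
```

View pics/w4.png

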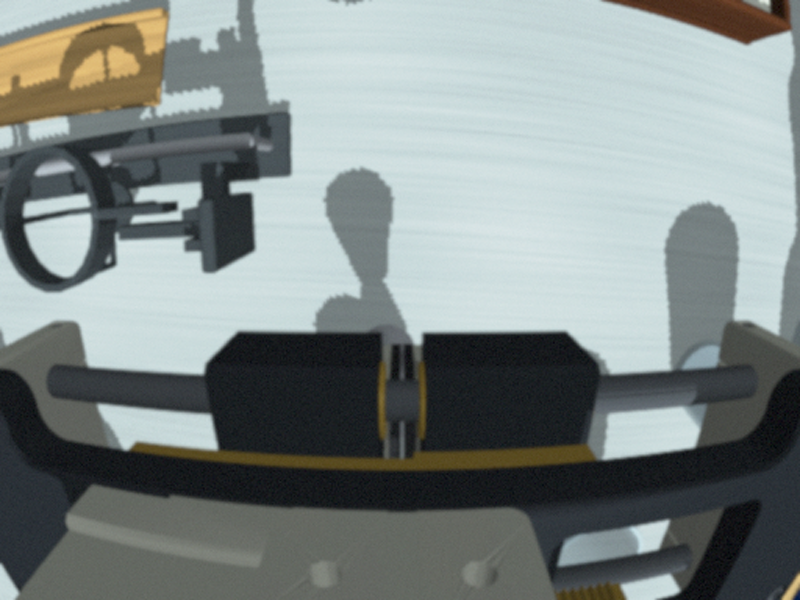

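The bolt tip is now at (120,230), well past the tongue tip at (177,207). The tab's top strip is at u 200–216.

Run:
```python
from h import *
for l,u,v,z in[("tip",177,207,.095),("bolt",120,230,.094),("tab out far",216,197,.127),("tab out near",216,271,.127)]:print(l,ww(u,v,z))
```

```text
tip [ 586.5 -123.5   95. ]
bolt [574.1 -84.7  94. ]
tab out far [ 593.3 -160.   127. ]
tab out near [ 560.4 -159.4  127. ]
```

The hard stop at 31 N suggests full travel. I'll check it with before and after enlargements.

Run:
```python
from h import *
import cv2
a=cv2.imread("pics/w3.png")[160:290,90:350];b=cv2.imread("pics/w4.png")[160:290,90:350]
s=cv2.imread("pics/side0.png");n=cv2.resize(arm.grab_frame("side"),(800,600),interpolation=cv2.INTER_CUBIC)
f=lambda i:cv2.resize(i,(400,200),interpolation=cv2.INTER_CUBIC)
g=lambda i:cv2.resize(i[220:370,370:470],(266,400),interpolation=cv2.INTER_CUBIC)
top=np.hstack([f(a),f(b)]);bot=np.zeros((400,800,3),np.uint8);bot[:,:266]=g(s);bot[:,280:546]=g(n)
cv2.imwrite("pics/m.png",np.vstack([top,bot]))
```

```text
(no output)
```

View pics/m.png

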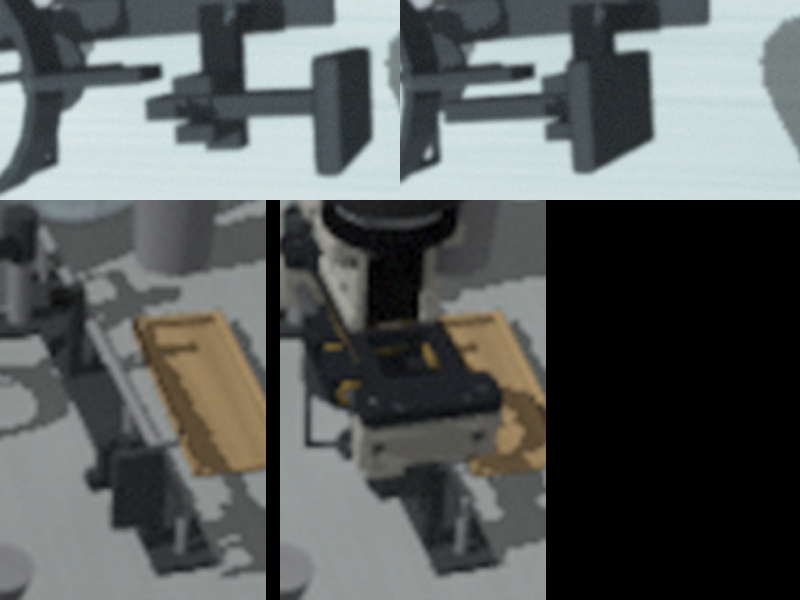

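Run:
```python
from h import *
P4=np.load("w.npy");P3=P4.copy();P3[:3,3]+=np.array([.53427-.53371,-.2334+.24526,.18147-.18227])
for n,P,L in(("w3",P3,dict(tipT=(180,206),tipB=(195,207),bolt=(185.5,229),tabin=(293.5,235),tabout=(306,235),foot=(307.8,150))),("w4",P4,dict(tipT=(162.8,206),tipB=(177.8,207),bolt=(119,229),tabin=(201,235),tabout=(217,235),foot=(290.9,150)))):
    np.save("w.npy",P)
    print(n,{k:ww(*v,dict(tipT=.095,tipB=.075,bolt=.094,tabin=.127,tabout=.127,foot=.006)[k])[1] for k,v in L.items()})
```

```text
w3 {'tipT': np.float64(-113.9), 'tipB': np.float64(-113.2), 'bolt': np.float64(-116.4), 'tabin': np.float64(-184.0), 'tabout': np.float64(-189.4), 'foot': np.float64(-163.5)}
w4 {'tipT': np.float64(-114.6), 'tipB': np.float64(-113.5), 'bolt': np.float64(-84.0), 'tabin': np.float64(-152.4), 'tabout': np.float64(-160.4), 'foot': np.float64(-163.4)}
```

```bash
python3 -c "
from station import arm
print(arm.get_state()['t'],arm.job_done())"
```

```text
the job is handed in; nothing more can be done
15.75 None
```

I closed the holder onto its stop and pushed the latch to its hard stop; in the pictures the bolt covers about 30 mm of the tongue (32 mm is full), and the last push on the latch peaked at about 31 N. The job was handed in at 15.75 s with the arm clear; I saw no loose pieces moved, though I didn't check each one.

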